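# Change over the paint stirrer

## Task

Get the paint stirrer ready for the next batch: push every used, lidless sample tin through the sprung flap of the grey waste chest so that the flap shuts behind it, and swap the two full paint tins so that the large one stands upright wholly on the large rubber pad and the small one wholly on the small pad. Only when that is done, push the two open spring clips sideways into the grooves of the drive's two spindles, one clip each, lying flat on the gear and snapped fully home. Leave everything else on the bench where it is.

Things in the scene. Friction and masses are not known exactly. Their poses are not given: they have to be found in the camera images.
- tin_large: Large full paint tin, bare metal with a paper band and a lid, diameter 70 mm, 78 mm tall, about 0.45 kg. At the start it stands on the small pad. Its origin is the centre of its underside, its z axis points up through the lid.
- tin_small: Small full paint tin, same look, diameter 60 mm, 58 mm tall, about 0.3 kg. At the start it stands on the large pad. Its origin is the centre of its underside, its z axis points up through the lid.
- pad_large: Large round black rubber pad, fixed to the bench, diameter 110 mm, 4 mm thick. Origin at the centre of its underside (bench level).
- pad_small: Small round black rubber pad, fixed to the bench, diameter 80 mm, 4 mm thick. Origin at the centre of its underside (bench level).
- empty1: Used sample tin standing on the bench, lidless (dark open top), cardboard-brown band, diameter 52 mm, 54 mm tall, about 0.15 kg. One to three of them are present. Origin at the centre of its underside, z up.
- empty2: Used sample tin standing on the bench, lidless (dark open top), cardboard-brown band, diameter 52 mm, 54 mm tall, about 0.15 kg. One to three of them are present. Origin at the centre of its underside, z up.
- empty3: Used sample tin standing on the bench, lidless (dark open top), cardboard-brown band, diameter 52 mm, 54 mm tall, about 0.15 kg. One to three of them are present. Origin at the centre of its underside, z up.
- chest: Grey waste chest, fixed, outside 180 mm along its x, 270 mm along its y, 200 mm tall. Origin at the centre of its underside. A steel flap closes a 66 mm square opening in its flat top near its -y end.
- mouth (a point): Centre of the flap opening, at the level of the chest's top (200 mm above the bench). Axes as the chest's.
- flap (a joint): Angle of the flap: 0 shut (level), growing to 1.5 as it swings down into the chest. Hinged at the -y edge; a weak spring (0.035 N m) shuts it. A sample tin held upright by its top and pushed down about 25 mm through the opening, then let go, drops in and the flap snaps shut.
- drive: Stirrer drive, fixed: grey base plate 100 mm (x) by 200 mm (y) with two upright spindles 120 mm apart, each carrying a brass gear (diameter about 102 mm over the teeth, top 40 mm above the bench). Origin at the centre of the plate's underside, x pointing to its rear.
- groove_left (a point): Axis of the drive's left (+y) spindle at the level of the gear's top, 40 mm above the bench. Here the spindle is a groove 20 mm in diameter and 17 mm high, under a cap 28 mm in diameter that ends 73 mm above the bench. Axes as the drive's. A clip can enter the groove from any side; from the drive's front (-x) there is most room.
- groove_right (a point): The same for the drive's right (-y) spindle.
- clip_a: Open U-shaped steel spring clip, flat on the bench. Origin: underside, at the centre of the space the spindle fills; x points out of the mouth, z up. Spine and jaws 12 mm thick, 36 mm wide, 24 mm between jaws, ending at x = +15; noses narrow the mouth to 15 mm. Black upright grip tab from x = -27 to -68, 14 mm wide (y), 40 mm tall: pinch it from above near x = -48, z = 27 mm. 80 g.
- clip_b: A second clip, the same as clip_a. Either clip, pushed along its x axis at groove-floor height against a spindle (5 to 15 N), spreads its sprung jaws and snaps shut behind it.
- clip_a_l (a joint): Spread of clip_a's jaw on its +y side, rad: 0 closed, about 0.08 as its nose rides over a 20 mm spindle.
- clip_a_r (a joint): The same for the jaw on clip_a's -y side.
- clip_b_l (a joint): Spread of clip_b's jaw on its +y side, rad, as for clip_a.
- clip_b_r (a joint): Spread of clip_b's jaw on its -y side.
- jar: Bystander: clear glass jar with a metal lid, diameter 50 mm, 58 mm tall, standing in the row of sample tins. Origin at the centre of its underside.
- bottle: Bystander: small amber bottle, diameter 38 mm, 90 mm tall, between drive and pads. Origin at the centre of its underside.
- brush: Bystander: paint brush 140 mm long lying along its x axis between the clips. Origin at mid underside.
- scraper: Bystander: scraper 200 mm long lying along its x axis behind the pads.
- bowl: Bystander: white bowl, diameter 100 mm, 45 mm tall, behind the drive.
Mind the look-alikes: they are no part of the job. What is shaped like the clip_a but turquoise is not meant.

How it is judged:
By the outcome, as a careful person would: the job done as asked, in the order asked, and still so for the second after the job is handed in, with the robot touching nothing.
Of empty1, empty2, empty3 only 1 to 3 are there at a start; the rules pass over those that are not, and their reading is None.
At some moment in a run one of tin_large, tin_small, empty1, empty2, empty3 may be knocked a few centimetres aside while the robot is not near it.
It also fails if it takes over 210 s, if anything falls off the work surface, if the arm or the gripper's body presses on something with over 40 N, if the wrist force passes 120 N, or if a joint passes its speed limit or range.

## Robot

A 6-joint arm with a two-finger parallel gripper is mounted at the origin on the work surface. World frame = base frame: x ahead of the robot, y to its left, z up, the work surface at z = 0. Lengths are in m, angles in rad, forces in N, time in s.
With the tool pointing down it reaches from about 0.325 to 1 m from the base axis. Payload 5.1 kg.
Tool frame: the origin (TCP) lies between the finger pads; the fingertips stand 14 mm ahead of it and the grasp point (between the pads) lies 5 mm behind it; z points along the fingers, y is the line along which they close (so a half turn about z gives the same grasp; the last joint's range is limited). The gripper opens to 85 mm and grips with 20 to 120 N. Pads are 22 mm wide; open, the fingers measure 114 mm over their backs; the gripper's body (76 mm by 85 mm) begins 54 mm behind the grasp point. The pads swing forward as they close: fully open they stand 13 mm farther back than shut.
Start: joints at [-1.312, 0.124, 1.65, -0, 1.367, -0.083], TCP at [0.218, -0.612, 0.245] pointing down, gripper open.
Joint ranges: [-2.61, 2.61], [-1.02, 2.33], [0.03, 2.71], [-1.35, 4.49], [0.32, 2.68], [-2.91, 2.91]. Speed limits (rad/s): [2.57, 2.57, 3.14, 3.14, 3.14, 3.14].

## Interface

Orientations are given as a unit quaternion [x, y, z, w].
In Python, from cell import ctrl gives the robot as it stands.
- The arm moves only by the shell command python3 -m handwheel 'ROWS' [FORCE]. ROWS is JSON, a list that holds one entry, the list of rows, each a list of 5 numbers: the opening, from 0 (shut) to 1 (fully open), then the shift along the tool's x, y, z normalised to -1 to 1, where 1 is 300 mm, then the turn about the tool's z normalised to -1 to 1, where 1 is 4 degrees. A call has 1 to 12 rows; each row shifts and turns the commanded pose from where the row before left it, along the tool's axes as they then stand; what a row does not reach is not made up. A row lasts 1/10 s, in which the tool goes at most 50 mm and 8.59 degrees, less where a joint would pass 70% of its speed; a pose out of reach is approached as far as the arm can. A call with a number of a shift or a turn outside -1 to 1 is refused whole. A call with a gripper value outside its range is refused whole. The fingers move at their own pace and stop on an object; FORCE is the grip in N (left out, the last holds). Time passes only in rows, so rows that do not move let the fingers close. It gives the time, the measured TCP pose, the force, the opening and the grip force at its end, in the units of the state.
- ctrl.read_state(): the state, without advancing time (a new reading comes with each control period).
- ctrl.snapshot(name): name is "side" or "top" or "wrist"; returns a dict with "color" (420x560x3 uint8, red, green, blue), "camera_matrix" (3x3 intrinsics, pixels), "camera_from_world" (4x4, takes a point from world to camera coordinates). Camera axes: x right, y up, looking along -z (the intrinsics and any distortion apply to the point x, -y, -z); pixel columns grow to the right and rows downward; lengths in m; the calibration is good to about 2 mm. A picture is of the moment at which its call begins. There is no depth.
- ctrl.close_job(): hands the job in; it is judged then, once.
The state is a dict: "time_s": time; "qpos": joint angles; "joint_velocities": joint speeds; "effort": joint torques, N m; "position": TCP position; "tcp_rot": TCP orientation; "ft_force": force on the tool from outside, world axes, zero at the start; "ft_torque": the same for the moment, N m; "grip_width": finger opening in m; "grip_force": force on a finger pad.
Only numpy, scipy, OpenCV 4.12 (cv2) and the standard library are available. Lean on these libraries where they do the work, as an engineer would, in place of code of your own. Each camera call takes 0.05 s, during which the arm holds its last target. There are 200 camera calls.

## Working session

There is one attempt and no reset: what is moved stays moved. The work goes in short steps, Python scripts to look and compute and a shell command to move; the robot and the scene stay as the last step left them, time stands still between calls to the robot, and variables do not carry over. Pictures are saved under pics/ and viewed, at most 14 in all, crops included, and the job is handed in when it is done.

```bash
ls; mkdir -p pics
cat > h.py <<'E'
import numpy as np, cv2, json
from cell import ctrl
def snap(n,f):
    s=ctrl.snapshot(n); cv2.imwrite(f'pics/{f}.png',s['color'][:,:,::-1])
    np.savez(f'pics/{f}.npz',K=s['camera_matrix'],T=s['camera_from_world'],c=s['color']); return s
def load(f): return np.load(f'pics/{f}.npz')
def ray(f,u,v):
    d=load(f);K,T=d['K'],d['T'];p=np.linalg.inv(K)@[u,v,1];p=np.array([p[0],-p[1],-p[2]])
    R=T[:3,:3];return -R.T@T[:3,3],R.T@p
def at(f,u,v,z):
    o,d=ray(f,u,v);return (o+d*(z-o[2])/d[2]).round(4)
def tri(*obs):
    A=np.zeros((3,3));b=np.zeros(3)
    for f,u,v in obs:
        o,d=ray(f,u,v);d=d/np.linalg.norm(d);P=np.eye(3)-np.outer(d,d);A+=P;b+=P@o
    x=np.linalg.solve(A,b)
    e=[np.linalg.norm((np.eye(3)-np.outer(d,d)/(d@d))@(x-o)) for o,d in [ray(*q) for q in obs]]
    return x.round(4),np.round(e,4)
def proj(f,p):
    d=load(f);q=d['T'][:3,:3]@np.array(p)+d['T'][:3,3];w=d['K']@[q[0],-q[1],-q[2]];return (w[:2]/w[2]).round(1)
E
python3 - <<'E'
from h import *
import cv2
for n in ['side','top']:
    s=snap(n,n+'0'); print(s['camera_matrix'].round(1).tolist(), np.linalg.inv(s['camera_from_world']).round(3).tolist())
    cv2.imwrite(f'pics/{n}0b.png',cv2.resize(s['color'][:,:,::-1],(800,600),interpolation=cv2.INTER_CUBIC))
print(ctrl.read_state())
E
```

```text
pics
[[459.3, 0.0, 278.6], [0.0, 459.3, 205.5], [0.0, 0.0, 1.0]] [[0.991, 0.101, -0.093, 0.43], [-0.137, 0.743, -0.656, -0.739], [0.003, 0.662, 0.749, 1.05], [0.0, 0.0, 0.0, 1.0]]
[[512.6, 0.0, 290.6], [0.0, 512.6, 212.5], [0.0, 0.0, 1.0]] [[0.012, 0.981, -0.194, 0.253], [-1.0, 0.01, -0.01, 0.07], [-0.008, 0.194, 0.981, 1.677], [0.0, 0.0, 0.0, 1.0]]
{'time_s': 0.1, 'qpos': array([-1.31164769e+00,  1.24426106e-01,  1.65149890e+00, -1.95488386e-05,
        1.36751220e+00, -8.26186275e-02]), 'joint_velocities': array([ 7.85342405e-04, -6.88611846e-04, -4.10094674e-03, -5.98804680e-05,
       -2.12470935e-03, -1.59886539e-03]), 'effort': array([-1.18397520e-04, -4.24928784e+01, -3.66654325e+01, -9.50377807e-05,
        3.90648507e-03,  2.24908071e-06]), 'position': array([ 0.21767395, -0.61192499,  0.24420762]), 'tcp_rot': array([ 9.85434131e-01,  1.70055060e-01, -9.08332829e-05, -9.17844006e-04]), 'ft_force': array([0.26547074, 0.14493235, 0.80818083]), 'ft_torque': array([ 0.01219431,  0.02072368, -0.0132603 ]), 'grip_force': 0.0, 'grip_width': 0.08534178042367521}
```

View pics/top0b.png

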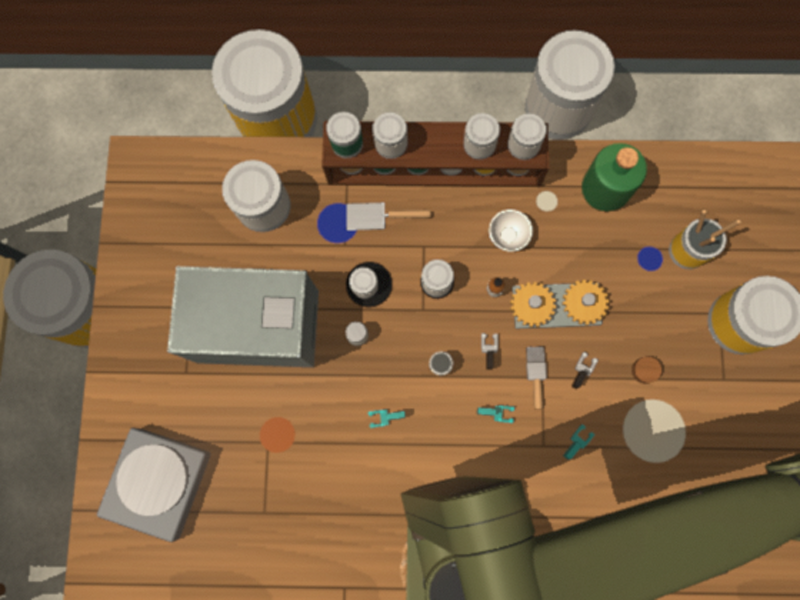

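View pics/side0b.png

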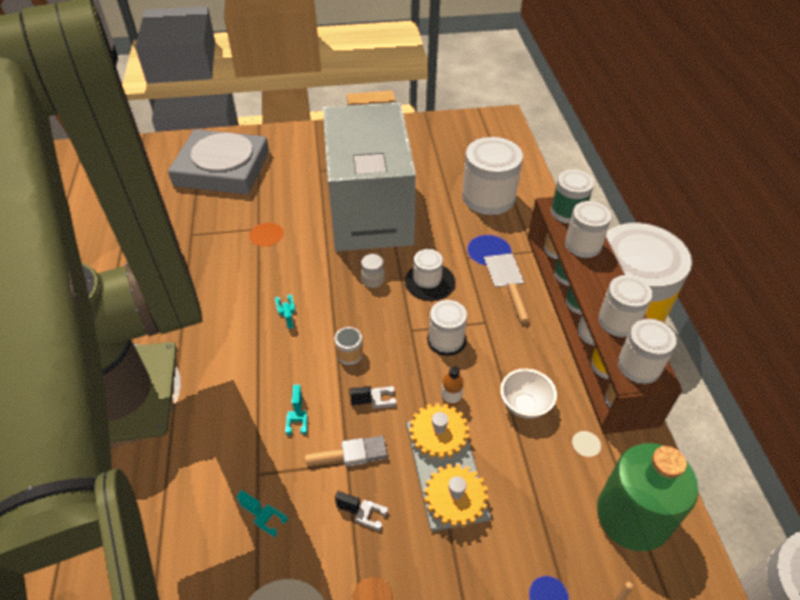

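The top view (800x600) shows one dark-topped tin at (441,363) and a lidded jar-like thing at (356,334). The paint tins are at (364,280) and (437,278), and the chest flap is at (278,312). There are steel clips with black tabs at (489,350) and (584,370); the three turquoise ones are look-alikes. I'll confirm these in enlarged crops.

Run:
```python
from h import *
def crop(f,x0,y0,w,h,s,o):
    c=load(f)['c'][y0:y0+h,x0:x0+w,::-1]; cv2.imwrite(f'pics/{o}.png',cv2.resize(c,None,fx=s,fy=s,interpolation=cv2.INTER_CUBIC))
crop('top0',180,175,260,110,3,'ct'); crop('side0',220,160,150,220,2.7,'cs')
```

```text
(no output)
```

View pics/ct.png

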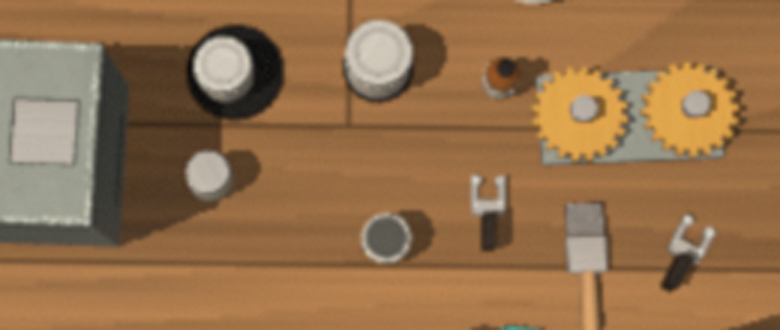

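View pics/cs.png

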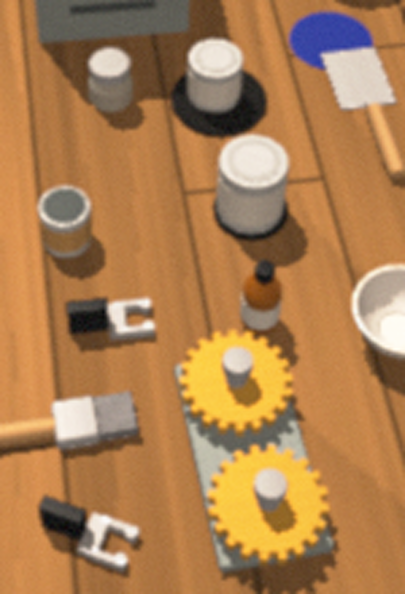

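Crops: the empty tin is at ct(387,237), with a dark top and brown band. The jar is at ct(208,174), with a lid and glass body, so only one empty is present. The steel clips are at ct(489,210) and ct(690,250).

```bash
cat >> h.py <<'E'
ct=lambda x,y:('top0',180+x/3-.33,175+y/3-.33)
cs=lambda x,y:('side0',220+x/2.7-.3,160+y/2.7-.3)
E
python3 - <<'E'
from h import *
P=dict(small=(ct(222,63),cs(214,58)),large=(ct(379,53),cs(254,162)),empty=(ct(387,237),cs(65,205)),jar=(ct(208,174),cs(111,62)),
 flap=(ct(43,131),('side0',370/1.4286,163/1.4286)),capL=(ct(583,106),cs(236,360)),capR=(ct(697,102),cs(269,483)),
 c1tab=(ct(488,248),cs(70,308)))
for k,v in P.items(): print(k,*tri(*v))
z=.012
print('c1 noses',at(*ct(475,178),z),at(*ct(503,178),z),'spine corners',at(*ct(472,212),z),at(*ct(508,212),z),'tabend',at(*ct(488,248),.04),at(*ct(488,240),.04))
print('c2 noses',at(*ct(687,218),z),at(*ct(712,233),z),'tab',at(*ct(668,287),.04))
print('padL',at(*ct(236,72),.004))
for a in [(10,95),(76,100),(75,166),(10,162)]: print('flapcorner',at(*ct(*a),.2))
for a in [(100,42),(90,222)]: print('chestcorner',at(*ct(*a),.2))
for a in [(540,75),(544,163),(724,157)]: print('plate',at(*ct(*a),.01))
E
```

```text
small [0.6249 0.2059 0.07  ] [0.0003 0.0003]
large [0.6351 0.0379 0.0881] [0.0015 0.0015]
empty [0.442  0.028  0.0638] [0.0015 0.0015]
jar [0.5083 0.2183 0.0658] [0.003 0.003]
flap [0.5252 0.3676 0.2046] [0.001 0.001]
capL [ 0.5798 -0.1786  0.0794] [0.0003 0.0003]
capR [ 0.5853 -0.2986  0.082 ] [0.0002 0.0002]
c1tab [ 0.4351 -0.08    0.042 ] [0.0027 0.0027]
c1 noses [ 0.5123 -0.0695  0.012 ] [ 0.5126 -0.1001  0.012 ] spine corners [ 0.4748 -0.066   0.012 ] [ 0.4752 -0.1052  0.012 ] tabend [ 0.4326 -0.0806  0.04  ] [ 0.4412 -0.0806  0.04  ]
c2 noses [ 0.4708 -0.2996  0.012 ] [ 0.4547 -0.3261  0.012 ] tab [ 0.3933 -0.2709  0.04  ]
padL [0.6303 0.1956 0.004 ]
flapcorner [0.5608 0.4027 0.2   ]
flapcorner [0.5564 0.3374 0.2   ]
flapcorner [0.4908 0.3355 0.2   ]
flapcorner [0.4941 0.3991 0.2   ]
chestcorner [0.6152 0.3163 0.2   ]
chestcorner [0.4361 0.3186 0.2   ]
plate [ 0.6289 -0.1425  0.01  ]
plate [ 0.5301 -0.1454  0.01  ]
plate [ 0.5388 -0.3428  0.01  ]
```

```bash
python3 -m handwheel '[[[1,0,0,0,0.979],[1,0,0,0,0.979],[1,0,0,0,0.979],[1,0,0,0,0.979],[1,0,0,0,0.979],[1,0.06,-0.15,0,0],[1,0.06,-0.15,0,0],[1,0.06,-0.15,0,0],[1,0.06,-0.15,0,0],[1,0.06,-0.15,0,0],[1,0.06,-0.15,0,0],[1,0.06,-0.15,0,0]]]' 30; python3 -m handwheel '[[[1,0.06,-0.15,0,0],[1,0.06,-0.15,0,0],[1,0.06,-0.15,0,0],[1,0.06,-0.15,0,0],[1,0.06,-0.15,0,0],[1,0,0,0,0],[1,0,0,0,0]]]' 30
python3 - <<'E'
from h import *
s=snap('wrist','w1'); print(np.linalg.inv(s['camera_from_world']).round(3).tolist(),s['camera_matrix'].round(1).tolist())
cv2.imwrite('pics/w1b.png',cv2.resize(s['color'][:,:,::-1],(800,600),interpolation=cv2.INTER_CUBIC))
E
```

```text
time_s: 1.3
position: [0.3439, -0.2954, 0.2449]
tcp_rot: [1.0, -0.0, -0.0, -0.0]
ft_force: [1.3, 0.2, 0.1]
grip_width: 0.0855
grip_force: 0.0
time_s: 2.0
position: [0.4337, -0.0712, 0.2449]
tcp_rot: [1.0, 0.002, -0.0, 0.0]
ft_force: [0.1, -0.4, -0.6]
grip_width: 0.0854
grip_force: 0.0
[[0.003, 0.951, 0.31, 0.512], [-1.0, 0.003, 0.001, -0.072], [0.0, -0.31, 0.951, 0.374], [0.0, 0.0, 0.0, 1.0]] [[342.3, 0.0, 279.9], [0.0, 342.3, 211.1], [0.0, 0.0, 1.0]]
```

View pics/w1b.png

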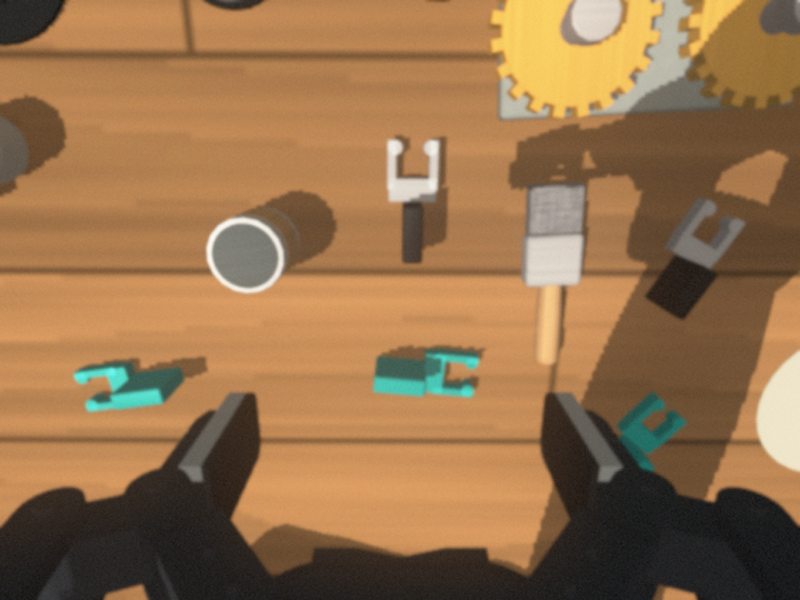

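The wrist view shows the empty's rim centred at (247,255). Clip 1's noses are at (395,147) and (432,147), with its tab between (412,203) and (412,262). Clip 2's noses are at (709,205) and (740,225).

```bash
cat >> h.py <<'E'
def W(f): return lambda x,y:(f,x/1.42857-.15,y/1.42857-.15)
E
python3 - <<'E'
from h import *
w=W('w1')
print('empty',at(*w(247,255),.054),tri(w(247,255),ct(387,237)),tri(w(247,255),cs(65,205)),tri(w(247,255),ct(387,237),cs(65,205)))
print('capL',at(*w(597,18),.073),tri(w(597,18),ct(583,106)))
for a in [(395,147),(432,147),(389,200),(438,200)]: print('c1',at(*w(*a),.012))
for a in [(412,204),(412,262),(404,262),(422,262)]: print('c1tab',at(*w(*a),.04))
for a in [(709,205),(740,225),(668,246),(714,270)]: print('c2',at(*w(*a),.012))
for a in [(648,296),(685,318),(674,256),(716,272)]: print('c2tab',at(*w(*a),.04))
print('tri c1 nose', tri(w(395,147),ct(475,178)))
E
```

```text
empty [0.4406 0.0297 0.054 ] (array([0.4414, 0.0279, 0.0585]), array([0.0004, 0.0004])) (array([0.4435, 0.0255, 0.0674]), array([0.0001, 0.0001])) (array([0.4422, 0.0276, 0.0632]), array([0.001 , 0.0017, 0.0015]))
capL [ 0.577 -0.179  0.073] (array([ 0.5799, -0.1801,  0.0699]), array([0.0022, 0.0022]))
c1 [ 0.5092 -0.0686  0.012 ]
c1 [ 0.5093 -0.0947  0.012 ]
c1 [ 0.4724 -0.0642  0.012 ]
c1 [ 0.4725 -0.0999  0.012 ]
c1tab [ 0.4729 -0.0803  0.04  ]
c1tab [ 0.4329 -0.0807  0.04  ]
c1tab [ 0.4329 -0.0752  0.04  ]
c1tab [ 0.4329 -0.0877  0.04  ]
c2 [ 0.4696 -0.298   0.012 ]
c2 [ 0.455  -0.3239  0.012 ]
c2 [ 0.4391 -0.2733  0.012 ]
c2 [ 0.4207 -0.3115  0.012 ]
c2tab [ 0.4085 -0.2497  0.04  ]
c2tab [ 0.3919 -0.2792  0.04  ]
c2tab [ 0.4377 -0.2631  0.04  ]
c2tab [ 0.4263 -0.2947  0.04  ]
tri c1 nose (array([ 0.5096, -0.0684,  0.0285]), array([0.0004, 0.0004]))
```

```bash
python3 -m handwheel '[[[1,0.008,-0.111,0,0],[1,0.008,-0.111,0,0],[1,0.008,-0.111,0,0],[1,0,0,0.133,0],[1,0,0,0.133,0],[1,0,0,0.133,0],[1,0,0,0.133,0],[1,0,0,0.133,0],[1,0,0,0,0]]]' 30; python3 -m handwheel '[[[0,0,0,0,0],[0,0,0,0,0],[0,0,0,0,0],[0,0,0,0,0],[0,0,0,0,0],[0,0,0,0,0],[0,0,0,0,0],[0,0,0,0,0],[0,0,0,0,0],[0,0,0,0,0]]]' 30
```

```text
time_s: 2.95
position: [0.4357, 0.0261, 0.0401]
tcp_rot: [1.0, -0.002, -0.007, -0.0]
ft_force: [-0.5, 0.1, 0.0]
grip_width: 0.0854
grip_force: 0.0
time_s: 3.95
position: [0.4436, 0.0271, 0.049]
tcp_rot: [1.0, 0.0, 0.003, 0.001]
ft_force: [-1.0, -1.4, 6.9]
grip_width: 0.051
grip_force: 32.2
```

```bash
python3 -m handwheel '[[[0,0,0,-0.15,0],[0,0,0,-0.15,0],[0,0,0,-0.15,0],[0,0,0,-0.15,0],[0,0,0,-0.15,0],[0,0,0,-0.15,0]]]'; python3 -m handwheel '[[[0,0,-0.163,0,0],[0,0,-0.163,0,0],[0,0,-0.163,0,0],[0,0,-0.163,0,0],[0,0,-0.163,0,0],[0,0,-0.163,0,0],[0,0,-0.163,0,0],[0,0,0,0,0],[0,0,0,0,0]]]'
python3 - <<'E'
from h import *
s=snap('wrist','w2'); cv2.imwrite('pics/w2b.png',cv2.resize(s['color'][:,:,::-1],(800,600),interpolation=cv2.INTER_CUBIC))
E
```

```text
time_s: 4.55
position: [0.4404, 0.0276, 0.3186]
tcp_rot: [1.0, 0.0, 0.001, 0.0]
ft_force: [1.2, 0.6, -2.2]
grip_width: 0.0509
grip_force: 32.7
time_s: 5.45
position: [0.4404, 0.3706, 0.3159]
tcp_rot: [1.0, 0.001, 0.0, 0.0]
ft_force: [1.9, 0.2, 0.4]
grip_width: 0.051
grip_force: 32.9
```

View pics/w2b.png

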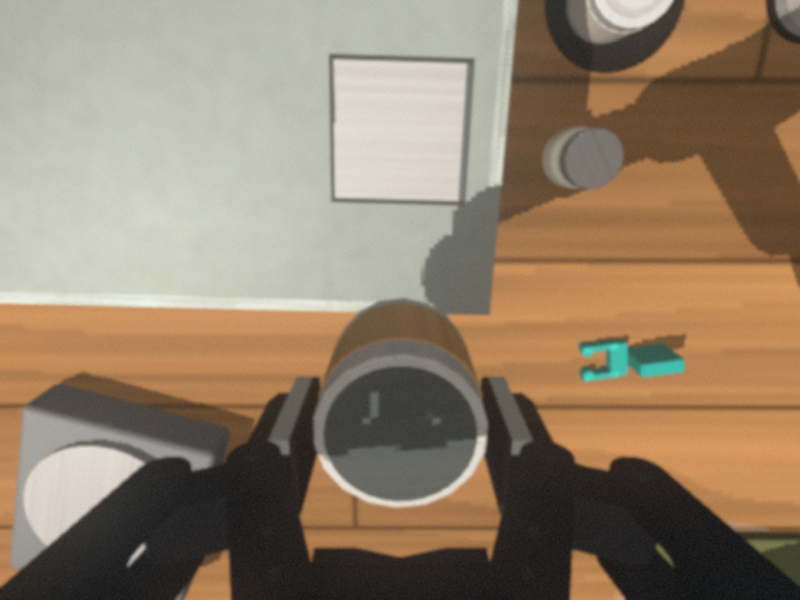

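The flap corners are at (331,55), (474,60), (465,203) and (332,201). The held tin's rim is centred at (401,423).

Run:
```python
from h import *
w=W('w2')
c=np.array([at(*w(*a),.2) for a in [(331,55),(474,60),(465,203),(332,201)]]);print(c,c.mean(0),tri(w(401,129),ct(43,131)))
z=.3159-.045+.054; print(at(*w(401,423),z),at(*w(316,423),z),at(*w(487,423),z)); print(ctrl.read_state()['position'])
print('jar',at(*w(592,158),.058),'small',at(*w(628,0),.062))
```

```text
[[0.5566 0.4009 0.2   ]
 [0.5547 0.3361 0.2   ]
 [0.4907 0.3374 0.2   ]
 [0.4916 0.4031 0.2   ]] [0.5234   0.369375 0.2     ] (array([0.5253, 0.369 , 0.1978]), array([0.0002, 0.0002]))
[0.4442 0.3692 0.3249] [0.4442 0.393  0.3249] [0.4442 0.3451 0.3249]
[0.44068653 0.36966416 0.31609442]
jar [0.5083 0.2237 0.058 ] small [0.6125 0.2133 0.062 ]
```

```bash
python3 -m handwheel '[[[0,0.137,0,0,0],[0,0.137,0,0,0],[0,0,0,0,0],[0,0,0,0.06,0],[0,0,0,0.06,0],[0,0,0,0.06,0],[0,0,0,0.05,0],[0,0,0,0.05,0],[0,0,0,0.04,0],[0,0,0,0,0]]]'; python3 -m handwheel '[[[1,0,0,0,0],[1,0,0,0,0],[1,0,0,0,0],[1,0,0,0,0],[1,0,0,0,0],[1,0,0,0,0]]]'; python3 -m handwheel '[[[1,0,0,-0.15,0],[1,0,0,-0.15,0],[1,-0.13,0.1,0,0],[1,-0.13,0.1,0,0],[1,0,0,0,0],[1,0,0,0,0]]]'
python3 - <<'E'
from h import *
s=snap('wrist','w3'); cv2.imwrite('pics/w3b.png',cv2.resize(s['color'][:,:,::-1],(800,600),interpolation=cv2.INTER_CUBIC))
E
```

```text
time_s: 6.5
position: [0.5216, 0.3693, 0.2164]
tcp_rot: [1.0, 0.0, -0.002, 0.001]
ft_force: [-0.2, 1.9, -2.7]
grip_width: 0.0511
grip_force: 32.9
time_s: 7.1
position: [0.5233, 0.3698, 0.2201]
tcp_rot: [1.0, 0.0, 0.0, -0.0]
ft_force: [-0.2, -0.9, -0.3]
grip_width: 0.0856
grip_force: 0.0
time_s: 7.7
position: [0.4446, 0.3094, 0.3101]
tcp_rot: [1.0, -0.0, 0.001, -0.0]
ft_force: [0.5, 0.5, 0.2]
grip_width: 0.0855
grip_force: 0.0
```

View pics/w3b.png

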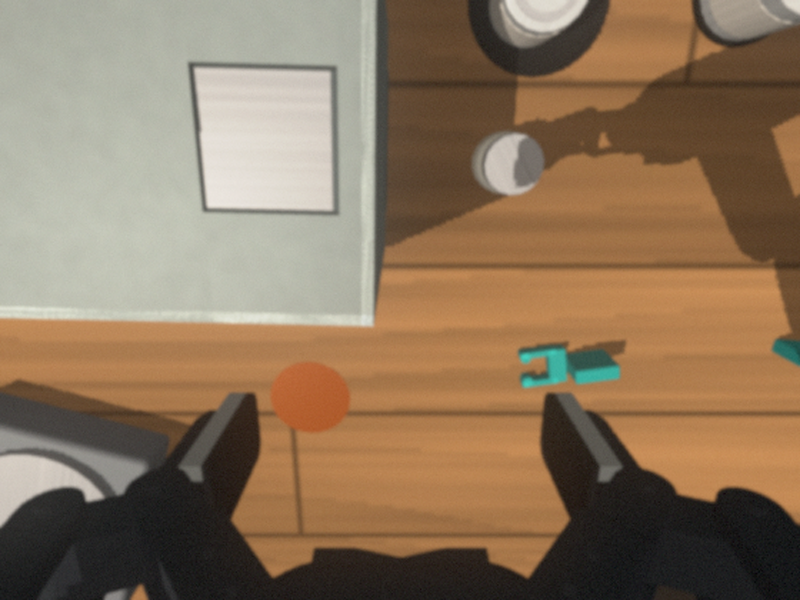

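The tin is gone and the flap is shut. Next I look over the pads.

```bash
python3 -m handwheel '[[[1,0.06,0.127,0,0],[1,0.06,0.127,0,0],[1,0.06,0.127,0,0],[1,0.06,0.127,0,0],[1,0.06,0.127,0,0],[1,0,0,0,0],[1,0,0,0,0]]]'
python3 - <<'E'
from h import *
s=snap('wrist','w4'); cv2.imwrite('pics/w4b.png',cv2.resize(s['color'][:,:,::-1],(800,600),interpolation=cv2.INTER_CUBIC))
E
```

```text
time_s: 8.45
position: [0.5366, 0.1189, 0.3098]
tcp_rot: [1.0, -0.001, -0.0, -0.0]
ft_force: [-0.0, -0.8, 0.3]
grip_width: 0.0855
grip_force: 0.0
```

View pics/w4b.png

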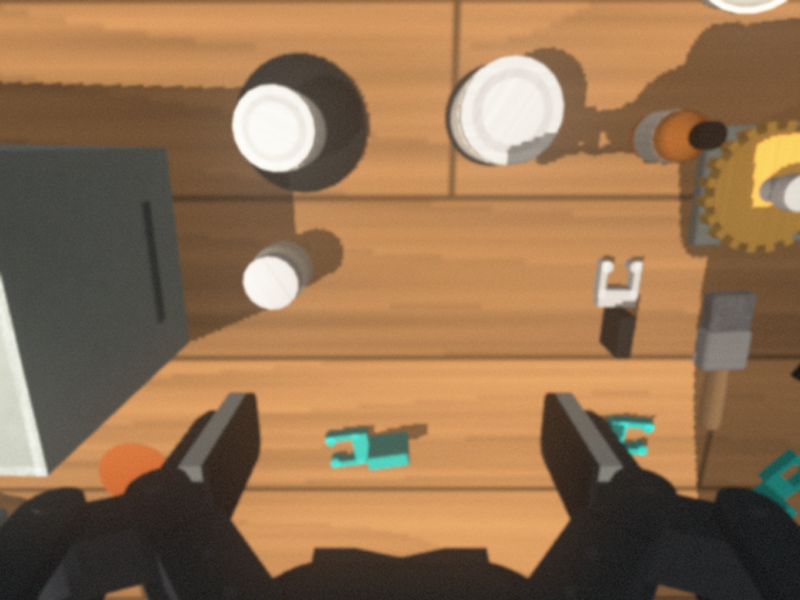

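The small tin's lid is centred at (274,128) and the large one's at (512,109). The large pad's centre is near (301,122), and the small pad's left edge is at x = 447.

Run:
```python
from h import *
w=W('w4')
print('small',at(*w(274,128),.062),tri(w(274,128),ct(222,63)));print('large',at(*w(512,109),.082),tri(w(512,109),ct(379,53)))
for a in [(300,122),(368,122),(300,53),(300,190)]: print('padL',at(*w(*a),.004))
for a in [(446,113),(496,113)]: print('padS',at(*w(*a),.004))
print('jar',at(*w(271,283),.058),'bottle',at(*w(710,135),.09))
for a in [(605,266),(637,266),(597,303),(638,306)]: print('c1',at(*w(*a),.012))
```

```text
small [0.6255 0.2093 0.062 ] (array([0.6248, 0.2061, 0.0732]), array([0.0006, 0.0006]))
large [0.6368 0.0416 0.082 ] (array([0.6382, 0.0379, 0.0667]), array([0.0007, 0.0007]))
padL [0.6318 0.2013 0.004 ]
padL [0.6317 0.1445 0.004 ]
padL [0.6838 0.1979 0.004 ]
padL [0.5762 0.2049 0.004 ]
padS [0.6385 0.0796 0.004 ]
padS [0.6385 0.0381 0.004 ]
jar [0.5075 0.2223 0.058 ] bottle [ 0.6196 -0.0914  0.09  ]
c1 [ 0.5098 -0.0656  0.012 ]
c1 [ 0.5097 -0.0943  0.012 ]
c1 [ 0.4749 -0.0627  0.012 ]
c1 [ 0.4719 -0.1008  0.012 ]
```

```bash
python3 -m handwheel '[[[1,0.099,-0.099,0,0],[1,0.099,-0.099,0,0],[1,0.099,-0.099,0,0],[1,0,0,0.144,0],[1,0,0,0.144,0],[1,0,0,0.144,0],[1,0,0,0.144,0],[1,0,0,0.144,0],[1,0,0,0.144,0],[1,0,0,0,0]]]'; python3 -m handwheel '[[[0,0,0,0,0],[0,0,0,0,0],[0,0,0,0,0],[0,0,0,0,0],[0,0,0,0,0],[0,0,0,0,0],[0,0,0,0,0],[0,0,0,0,0],[0,0,0,-0.1,0],[0,0,0,-0.1,0],[0,0,0,-0.1,0],[0,0,0,0,0]]]' 45
```

```text
time_s: 9.5
position: [0.6184, 0.2089, 0.0426]
tcp_rot: [1.0, 0.001, -0.007, 0.002]
ft_force: [-0.5, -0.1, -0.3]
grip_width: 0.0854
grip_force: 0.0
time_s: 10.7
position: [0.6274, 0.209, 0.1467]
tcp_rot: [1.0, -0.0, 0.005, -0.001]
ft_force: [0.6, -0.0, -2.7]
grip_width: 0.0584
grip_force: 49.9
```

```bash
python3 -m handwheel '[[[0,-0.0875,0.098,0,0],[0,-0.0875,0.098,0,0],[0,-0.0875,0.098,0,0],[0,-0.0875,0.098,0,0],[0,0,0,0,0],[0,0,0,0.1,0],[0,0,0,0.1,0],[0,0,0,0.05,0],[0,0,0,0.03,0],[0,0,0,0.03,0],[0,0,0,0,0],[0,0,0,0,0]]]'; python3 -m handwheel '[[[1,0,0,0,0],[1,0,0,0,0],[1,0,0,0,0],[1,0,0,0,0],[1,0,0,0,0],[1,0,0,-0.15,0],[1,0,0,-0.15,0],[1,0,0,-0.15,0],[1,0,0,0,0]]]'
```

```text
time_s: 11.9
position: [0.521, 0.0911, 0.05]
tcp_rot: [1.0, 0.0, 0.001, -0.0]
ft_force: [-4.0, -0.9, 4.5]
grip_width: 0.0584
grip_force: 52.0
time_s: 12.8
position: [0.5237, 0.0912, 0.191]
tcp_rot: [1.0, 0.0, 0.007, -0.001]
ft_force: [0.2, 0.6, 0.8]
grip_width: 0.0857
grip_force: 0.0
```

```bash
python3 -m handwheel '[[[1,0.13,0.056,0,0],[1,0.13,0.056,0,0],[1,0.13,0.056,0,0],[1,0,0,0,0],[1,0,0,0,0]]]'
python3 - <<'E'
from h import *
s=snap('wrist','w5'); cv2.imwrite('pics/w5b.png',cv2.resize(s['color'][:,:,::-1],(800,600),interpolation=cv2.INTER_CUBIC))
print(ctrl.read_state()['position'])
E
```

```text
time_s: 13.3
position: [0.6362, 0.0401, 0.1813]
tcp_rot: [1.0, -0.0, -0.001, -0.0]
ft_force: [0.4, 0.7, 0.5]
grip_width: 0.0852
grip_force: 0.0
[0.63555008 0.04053261 0.18160752]
```

View pics/w5b.png

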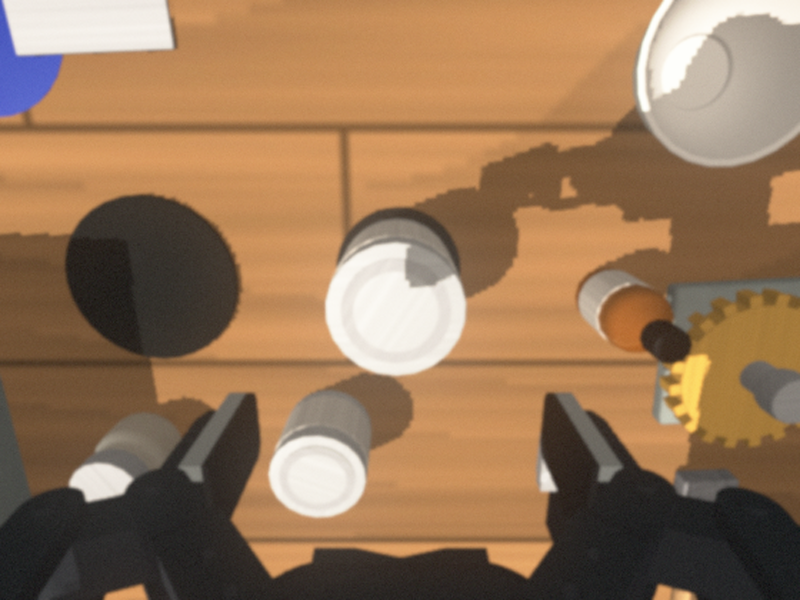

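The clear large pad spans (65..241, 195..357). The large tin's lid is centred at (396,309), and the parked small tin's lid at (318,475).

Run:
```python
from h import *
w=W('w5')
print('large',at(*w(396,309),.082),'small',at(*w(318,475),.058))
P=np.array([at(*w(*a),.004) for a in [(66,260),(240,290),(150,195),(162,357),(100,215),(212,335),(215,222),(90,325)]])
A=np.c_[2*P[:,:2],np.ones(8)];s=np.linalg.lstsq(A,(P[:,:2]**2).sum(1),rcond=None)[0];print('padL',s[:2],np.sqrt(s[2]+s[:2]@s[:2]))
Q=np.array([at(*w(*a),.004) for a in [(341,240),(365,217),(400,208),(432,217),(457,245)]]);print(Q)
from scipy.optimize import least_squares
print('padS',least_squares(lambda c:np.hypot(*(Q[:,:2]-c).T)-.04,[.637,.04]).x)
```

```text
large [0.6366 0.041  0.082 ] small [0.5208 0.0894 0.058 ]
padL [0.62984056 0.1986164 ] 0.05458259131995685
[[0.6559 0.0763 0.004 ]
 [0.6704 0.0608 0.004 ]
 [0.6759 0.039  0.004 ]
 [0.6703 0.0191 0.004 ]
 [0.6526 0.0029 0.004 ]]
padS [0.6364007  0.04030174]
```

```bash
python3 -m handwheel '[[[1,0,0,0.11,0],[1,0,0,0.11,0],[1,0,0,0.1,0],[1,0,0,0.07,0],[1,0,0,0,0]]]'; python3 -m handwheel '[[[0,0,0,0,0],[0,0,0,0,0],[0,0,0,0,0],[0,0,0,0,0],[0,0,0,0,0],[0,0,0,0,0],[0,0,0,-0.1,0],[0,0,0,-0.1,0],[0,0,0,-0.1,0],[0,0,0,0,0]]]' 60; python3 -m handwheel '[[[0,-0.0055,-0.132,0,0],[0,-0.0055,-0.132,0,0],[0,-0.0055,-0.132,0,0],[0,-0.0055,-0.132,0,0],[0,0,0,0,0],[0,0,0,0,0],[0,0,0,0.1,0],[0,0,0,0.1,0],[0,0,0,0.06,0],[0,0,0,0.03,0],[0,0,0,0.01,0],[0,0,0,0,0]]]'
```

```text
time_s: 13.85
position: [0.6321, 0.0413, 0.0617]
tcp_rot: [1.0, 0.001, -0.004, -0.0]
ft_force: [0.6, 0.9, -0.1]
grip_width: 0.0854
grip_force: 0.0
time_s: 14.85
position: [0.639, 0.0402, 0.1603]
tcp_rot: [1.0, -0.0, 0.004, 0.0]
ft_force: [1.4, 0.1, -2.7]
grip_width: 0.0683
grip_force: 70.3
time_s: 16.05
position: [0.6306, 0.1979, 0.0676]
tcp_rot: [1.0, -0.0, 0.001, 0.0]
ft_force: [-3.5, -2.8, 5.2]
grip_width: 0.0682
grip_force: 71.6
```

```bash
python3 -m handwheel '[[[1,0,0,0,0],[1,0,0,0,0],[1,0,0,0,0],[1,0,0,0,0],[1,0,0,0,0],[1,0,0,-0.13,0],[1,0,0,-0.13,0],[1,0,0,-0.13,0],[1,0,0,0,0]]]' 45;  python3 -m handwheel '[[[1,-0.091,0.091,0,0],[1,-0.091,0.091,0,0],[1,-0.091,0.091,0,0],[1,-0.091,0.091,0,0],[1,0,0,0,0],[1,0,0,0,0]]]'
python3 - <<'E'
from h import *
s=snap('wrist','w6'); cv2.imwrite('pics/w6b.png',cv2.resize(s['color'][:,:,::-1],(800,600),interpolation=cv2.INTER_CUBIC))
print(ctrl.read_state()['position'])
E
```

```text
time_s: 16.95
position: [0.6335, 0.1998, 0.191]
tcp_rot: [1.0, 0.0, 0.006, -0.001]
ft_force: [0.0, -0.4, 1.3]
grip_width: 0.0853
grip_force: 0.0
time_s: 17.55
position: [0.5202, 0.0894, 0.1824]
tcp_rot: [1.0, -0.0, 0.0, -0.0]
ft_force: [0.3, 0.9, -0.2]
grip_width: 0.0853
grip_force: 0.0
[0.52086297 0.08977853 0.18270995]
```

View pics/w6b.png

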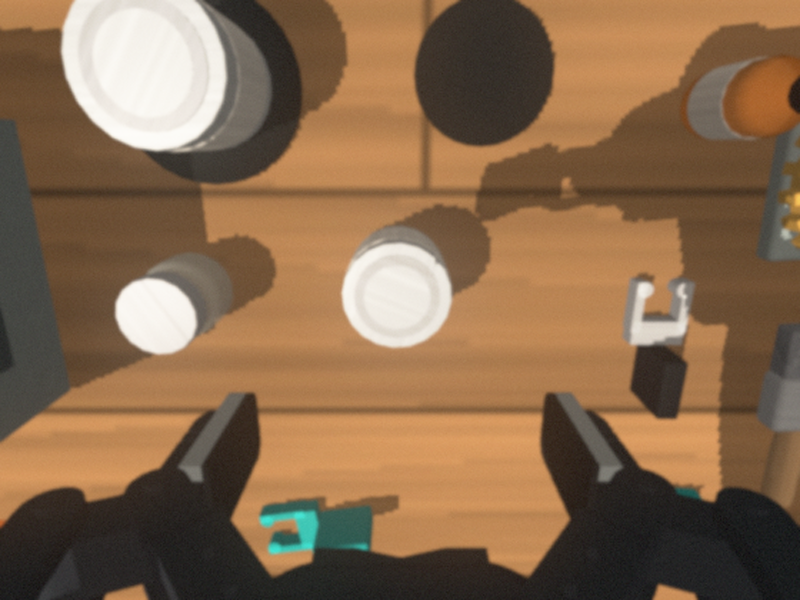

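The large tin is on its pad, with its lid at (146,65). The small tin's lid is at (397,293), and the empty small pad is centred at about (484,68).

Run:
```python
from h import *
w=W('w6')
print('small',at(*w(397,293),.058),'large',at(*w(144,66),.082),'clip',[at(*w(*a),.012) for a in [(644,287),(684,290)]])
P=np.array([at(*w(*a),.004) for a in [(415,70),(554,70),(482,146),(434,124),(534,124),(440,16),(528,14)]])
from scipy.optimize import least_squares
r=least_squares(lambda c:np.hypot(*(P[:,:2]-c).T)-.04,[.637,.04]);print('padS',r.x,r.fun)
```

```text
small [0.5215 0.0899 0.058 ] large [0.63   0.1973 0.082 ] clip [array([ 0.5113, -0.0671,  0.012 ]), array([ 0.5093, -0.0929,  0.012 ])]
padS [0.63577915 0.03964977] [ 3.61023486e-05 -2.70172347e-04 -1.11696518e-03 -1.13406781e-03
  5.03751316e-04 -1.96334383e-04 -1.73002013e-03]
```

```bash
python3 -m handwheel '[[[1,0,0,0.15,0],[1,0,0,0.15,0],[1,0,0,0.1,0],[1,0,0,0.05,0],[1,0,0,0,0]]]'; python3 -m handwheel '[[[0,0,0,0,0],[0,0,0,0,0],[0,0,0,0,0],[0,0,0,0,0],[0,0,0,0,0],[0,0,0,0,0],[0,0,0,0,0],[0,0,0,-0.1,0],[0,0,0,-0.1,0],[0,0,0,-0.1,0],[0,0,0,0,0]]]' 45
```

```text
time_s: 18.1
position: [0.5194, 0.0901, 0.0453]
tcp_rot: [1.0, 0.0, -0.002, 0.0]
ft_force: [0.0, 0.5, 0.2]
grip_width: 0.0852
grip_force: 0.0
time_s: 19.2
position: [0.5233, 0.0898, 0.1425]
tcp_rot: [1.0, 0.0, 0.005, -0.0]
ft_force: [0.9, 0.9, -2.4]
grip_width: 0.0585
grip_force: 50.3
```

```bash
python3 -m handwheel '[[[0,0.128,0.0555,0,0],[0,0.128,0.0555,0,0],[0,0.128,0.0555,0,0],[0,0,0,0,0],[0,0,0,0,0],[0,0,0,0.1,0],[0,0,0,0.1,0],[0,0,0,0.05,0],[0,0,0,0.03,0],[0,0,0,0.01,0],[0,0,0,0,0],[0,0,0,0,0]]]'; python3 -m handwheel '[[[1,0,0,0,0],[1,0,0,0,0],[1,0,0,0,0],[1,0,0,0,0],[1,0,0,0,0],[1,0,0,-0.13,0],[1,0,0,-0.13,0],[1,0,0,-0.13,0],[1,0,0,-0.1,0]]]'; python3 -m handwheel '[[[1,-0.11,0.12,0,0],[1,-0.11,0.12,0,0],[1,-0.11,0.12,0,0],[1,-0.11,0.12,0,0],[1,0,0,0,0],[1,0,0,0,0]]]'
python3 - <<'E'
from h import *
s=snap('wrist','w7'); cv2.imwrite('pics/w7b.png',cv2.resize(s['color'][:,:,::-1],(800,600),interpolation=cv2.INTER_CUBIC))
print(ctrl.read_state()['position'])
E
```

```text
time_s: 20.4
position: [0.6358, 0.0402, 0.0546]
tcp_rot: [1.0, 0.0, -0.0, -0.0]
ft_force: [-8.8, -0.3, 13.1]
grip_width: 0.0583
grip_force: 51.9
time_s: 21.3
position: [0.6364, 0.0397, 0.2004]
tcp_rot: [1.0, 0.0, 0.001, 0.0]
ft_force: [0.5, 0.5, -0.0]
grip_width: 0.0853
grip_force: 0.0
time_s: 21.9
position: [0.5033, -0.1051, 0.1977]
tcp_rot: [1.0, -0.001, 0.0, -0.0]
ft_force: [0.0, 0.3, 0.1]
grip_width: 0.0855
grip_force: 0.0
[ 0.50389244 -0.10445283  0.19783771]
```

View pics/w7b.png

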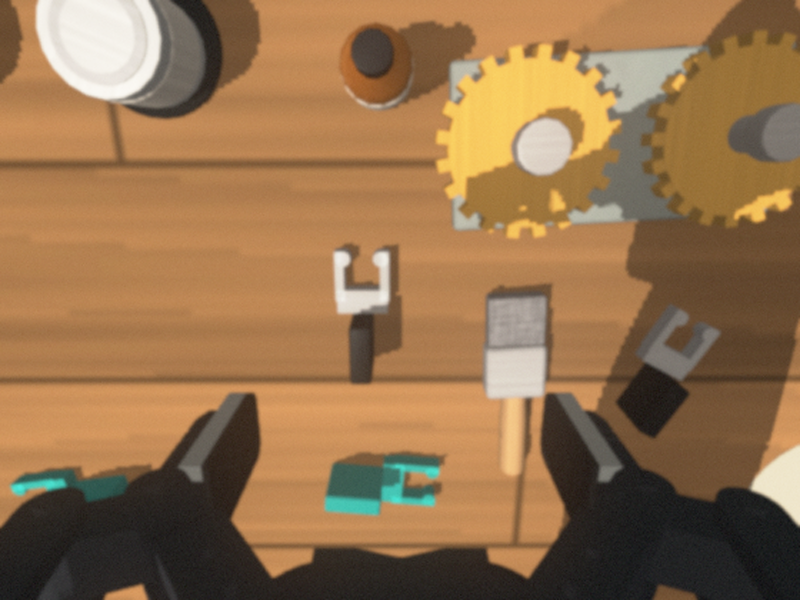

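The small tin is on its pad, and its lid shows at (101,38). Clip 1's noses are at (342,258) and (380,258), with its tab end at (361,383). The left cap is at (543,147), the right cap at about (793,133), and the brush's left edge is at x = 485.

Run:
```python
from h import *
w=W('w7');w1=W('w1')
print('small',at(*w(101,38),.062))
print('capL',at(*w(543,147),.073),at(*w1(597,18),.073),at(*ct(583,106),.073),at(*cs(236,360),.073),'R',at(*w(793,133),.073),at(*ct(697,102),.073),at(*cs(269,483),.073))
print('triL',tri(w(543,147),ct(583,106)))
print('gearL',[at(*w(*a),.04) for a in [(437,140),(621,140),(529,43),(529,237)]])
print('c1',[at(*w(*a),.012) for a in [(342,258),(380,258),(337,313),(389,312)]],'tab',[at(*w(*a),.04) for a in [(361,383),(350,383),(372,383)]])
print('brush',[at(*w(*a),.01) for a in [(485,295),(485,398),(548,396)]])
print('c2',[at(*w(*a),.012) for a in [(681,318),(711,336)]],'tab',[at(*w(*a),.04) for a in [(618,400),(653,437),(648,364),(688,398)]])
```

```text
small [0.6305 0.0383 0.062 ]
capL [ 0.5797 -0.177   0.073 ] [ 0.577 -0.179  0.073] [ 0.5814 -0.1796  0.073 ] [ 0.5805 -0.175   0.073 ] R [ 0.5859 -0.299   0.073 ] [ 0.587  -0.3007  0.073 ] [ 0.587  -0.2945  0.073 ]
triL (array([ 0.5804, -0.1781,  0.0739]), array([0.0015, 0.0015]))
gearL [array([ 0.5833, -0.1269,  0.04  ]), array([ 0.5831, -0.2293,  0.04  ]), array([ 0.6316, -0.1743,  0.04  ]), array([ 0.5288, -0.1824,  0.04  ])]
c1 [array([ 0.51 , -0.068,  0.012]), array([ 0.51 , -0.093,  0.012]), array([ 0.4717, -0.0631,  0.012 ]), array([ 0.4724, -0.0986,  0.012 ])] tab [array([ 0.4332, -0.0806,  0.04  ]), array([ 0.4332, -0.0734,  0.04  ]), array([ 0.4332, -0.0877,  0.04  ])]
brush [array([ 0.4837, -0.1637,  0.01  ]), array([ 0.4054, -0.1677,  0.01  ]), array([ 0.4069, -0.2133,  0.01  ])]
c2 [array([ 0.4676, -0.2981,  0.012 ]), array([ 0.4543, -0.3211,  0.012 ])] tab [array([ 0.4204, -0.2495,  0.04  ]), array([ 0.3922, -0.277 ,  0.04  ]), array([ 0.4464, -0.2653,  0.04  ]), array([ 0.4218, -0.2954,  0.04  ])]
```

```bash
python3 -m handwheel '[[[0.5,-0.086,-0.039,0,0],[0.5,-0.086,-0.039,0,0],[0.5,0,0,0.13,0],[0.5,0,0,0.13,0],[0.5,0,0,0.13,0],[0.5,0,0,0.1,0],[0.5,0,0,0.05,0],[0.5,0,0,0.04,0],[0.5,0,0,0,0],[0.5,0,0,0,0],[0.5,0,0,0,0]]]'; python3 -m handwheel '[[[0,0,0,0,0],[0,0,0,0,0],[0,0,0,0,0],[0,0,0,0,0],[0,0,0,0,0],[0,0,0,0,0],[0,0,0,0,0],[0,0,0,0,0],[0,0,0,0,0],[0,0,0,0,0]]]' 90
```

```text
time_s: 23.05
position: [0.4534, -0.0811, 0.0249]
tcp_rot: [1.0, 0.0, 0.001, 0.0]
ft_force: [0.0, 0.1, 0.3]
grip_width: 0.0422
grip_force: 0.0
time_s: 24.05
position: [0.453, -0.0812, 0.0248]
tcp_rot: [1.0, -0.0, 0.001, 0.0]
ft_force: [-0.7, 0.2, 6.7]
grip_width: 0.0129
grip_force: 88.5
```

```bash
python3 -m handwheel '[[[0,0,0,-0.15,0],[0,0,0,-0.15,0],[0,0.028,0.108,0,0],[0,0.028,0.108,0,0],[0,0.028,0.108,0,0],[0,0,0,0,0],[0,0,0,0.08,0],[0,0,0,0.08,0],[0,0,0,0,0],[0,0,0,0,0],[0,0,0,0,0]]]'
python3 - <<'E'
from h import *
s=snap('wrist','w8'); cv2.imwrite('pics/w8b.png',cv2.resize(s['color'][:,:,::-1],(800,600),interpolation=cv2.INTER_CUBIC))
r=ctrl.read_state();print(r['position'],r['ft_force'])
E
```

```text
time_s: 25.15
position: [0.4775, -0.1779, 0.0664]
tcp_rot: [1.0, 0.0, 0.0, 0.0]
ft_force: [-0.1, 0.3, -1.1]
grip_width: 0.0129
grip_force: 88.4
[ 0.47762799 -0.17803807  0.06654441] [ 0.05408593  0.40085213 -0.56861883]
```

View pics/w8b.png

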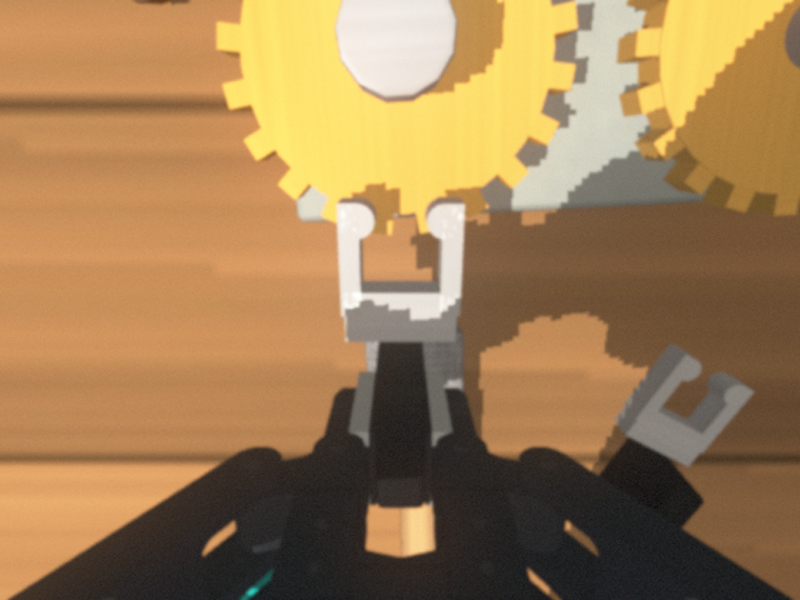

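The cap is at (396,38). The clip's noses are at (357,221) and (445,221), with outer edges at 338 and 465.

Run:
```python
from h import *
w=W('w8')
print('cap',at(*w(396,36),.073),at(*w(337,30),.073),at(*w(457,30),.073),at(*w(397,101),.073))
print([at(*w(*a),.0535) for a in [(338,210),(465,208),(357,221),(445,221),(344,310),(459,308),(400,203)]])
```

```text
cap [ 0.5786 -0.1781  0.073 ] [ 0.5798 -0.165   0.073 ] [ 0.5798 -0.1917  0.073 ] [ 0.5651 -0.1783  0.073 ]
[array([ 0.5376, -0.1612,  0.0535]), array([ 0.5382, -0.1977,  0.0535]), array([ 0.5344, -0.1666,  0.0535]), array([ 0.5344, -0.192 ,  0.0535]), array([ 0.5072, -0.1619,  0.0535]), array([ 0.5079, -0.1971,  0.0535]), array([ 0.5396, -0.179 ,  0.0535])]
```

```bash
python3 -m handwheel '[[[0,0.05,-0.004,0,0],[0,0.05,0,0,0],[0,0.01,0,0,0],[0,0.01,0,0,0],[0,0.01,0,0,0],[0,0.01,0,0,0],[0,0.01,0,0,0],[0,0.01,0,0,0]]]'; python3 -m handwheel '[[[0,0.01,0,0,0],[0,0.01,0,0,0],[0,0,0,0,0],[0,0,0,0,0]]]'
```

```text
time_s: 26.0
position: [0.5248, -0.1768, 0.0651]
tcp_rot: [1.0, -0.0, -0.001, -0.0]
ft_force: [-2.5, -0.7, -0.6]
grip_width: 0.0123
grip_force: 88.3
time_s: 26.4
position: [0.532, -0.177, 0.0661]
tcp_rot: [1.0, 0.0, 0.001, 0.0]
ft_force: [-0.3, -0.1, -0.6]
grip_width: 0.0125
grip_force: 88.3
```

```bash
python3 -m handwheel '[[[0,0.0033,0,0,0],[0,0,0,0,0],[0,0,0,0,0]]]'; python3 -m handwheel '[[[0,0.0033,0,0,0],[0,0,0,0,0],[0,0,0,0,0]]]'
python3 - <<'E'
from h import *
s=snap('wrist','w9'); t=snap('side','s9'); u=snap('top','t9')
a=cv2.resize(s['color'][:300,140:420,::-1],(540,579)); b=cv2.resize(t['color'][265:365,270:350,::-1],(260,325),interpolation=cv2.INTER_CUBIC);c=cv2.resize(u['color'][175:270,350:430,::-1],(260,270))
o=np.zeros((600,800,3),np.uint8);o[:579,:540]=a;o[:325,540:]=b;o[325:595,540:]=c;cv2.imwrite('pics/m9.png',o)
E
```

```text
time_s: 26.7
position: [0.5323, -0.1769, 0.0657]
tcp_rot: [1.0, 0.0, 0.0, 0.0]
ft_force: [-0.6, 0.4, -0.8]
grip_width: 0.0124
grip_force: 88.3
time_s: 27.0
position: [0.5333, -0.1769, 0.0656]
tcp_rot: [1.0, 0.0, -0.0, -0.0]
ft_force: [0.4, 0.0, -0.7]
grip_width: 0.0129
grip_force: 88.3
```

View pics/m9.png

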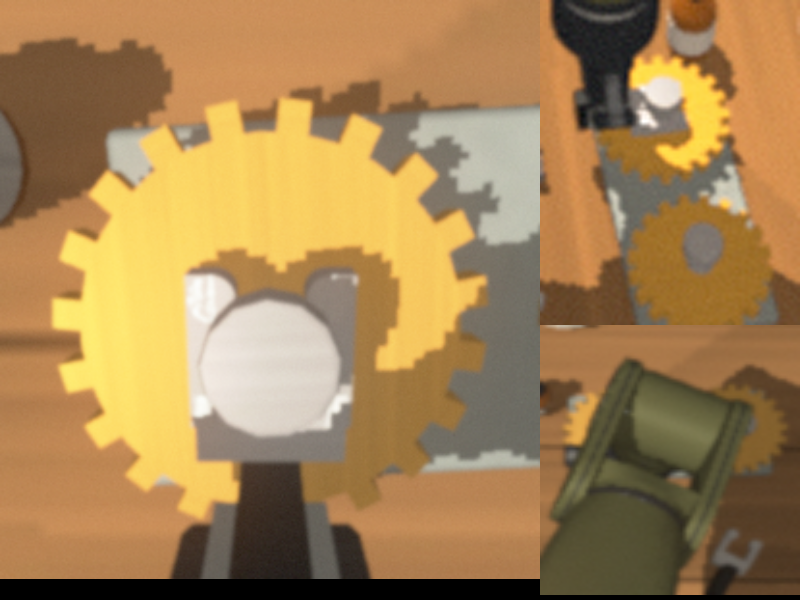

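The mosaic shows clip 1's noses past the left spindle, with their front at mosaic y≈268 and the cap at (270,365). I'll check this numerically.

Run:
```python
from h import *
m=lambda x,y:('w9',140+x/1.9286-.25,y/1.93-.25)
print('cap',at(*m(270,365),.073),[at(*m(*a),.073) for a in [(200,365),(341,365),(270,437)]])
print('clip',[at(*m(*a),.0535) for a in [(185,275),(357,275),(203,268),(340,268),(197,461),(347,461)]])
r=ctrl.read_state();print(r['position'],r['ft_force'])
w=W('w8')
print('c2 from w8',[at(*w(*a),.012) for a in [(676,346),(752,392),(622,424),(690,465),(686,368),(724,384)]],'tabend',[at(*w(*a),.04) for a in [(704,502),(622,442)]])
```

```text
cap [ 0.5808 -0.178   0.073 ] [array([ 0.5808, -0.1648,  0.073 ]), array([ 0.5808, -0.1915,  0.073 ]), array([ 0.5663, -0.178 ,  0.073 ])]
clip [array([ 0.5954, -0.1601,  0.0535]), array([ 0.5953, -0.1963,  0.0535]), array([ 0.5968, -0.1639,  0.0535]), array([ 0.5968, -0.1927,  0.0535]), array([ 0.5531, -0.1612,  0.0535]), array([ 0.5531, -0.1957,  0.0535])]
[ 0.53328036 -0.17693495  0.06561651] [ 0.29322462  0.21726677 -0.8593455 ]
c2 from w8 [array([ 0.4776, -0.291 ,  0.012 ]), array([ 0.4567, -0.3265,  0.012 ]), array([ 0.4414, -0.2742,  0.012 ]), array([ 0.4207, -0.3072,  0.012 ]), array([ 0.4678, -0.2969,  0.012 ]), array([ 0.4604, -0.314 ,  0.012 ])] tabend [array([ 0.4245, -0.296 ,  0.04  ]), array([ 0.4513, -0.2607,  0.04  ])]
```

Clip 1 is home: origin x≈.581 against a spindle at about .5805. I'll release it and go over clip 2.

```bash
python3 -m handwheel '[[[0,0,0,0.004,0],[0,0,0,0,0],[0.5,0,0,0,0],[0.5,0,0,0,0],[0.5,0,0,0,0],[0.5,0,0,0,0],[0.5,0,0,-0.05,0],[0.5,0,0,-0.14,0],[0.5,0,0,-0.14,0],[0.5,0,0,-0.1,0],[0.5,0,0,0,0]]]'; python3 -m handwheel '[[[0.5,-0.1015,0.088,0,0],[0.5,-0.1015,0.088,0,0],[0.5,-0.1015,0.088,0,0],[0.5,-0.1015,0.088,0,0],[0.5,0,0,0,0.922],[0.5,0,0,0,0.922],[0.5,0,0,0,0.922],[0.5,0,0,0,0.922],[0.5,0,0,0,0.922],[0.5,0,0,0,0.922],[0.5,0,0,0,0.922],[0.5,0,0,0,0.922]]]'
python3 -m handwheel '[[[0.5,0,0,0,0],[0.5,0,0,0,0]]]'
python3 - <<'E'
from h import *
s=snap('wrist','w10'); r=ctrl.read_state();print(r['position'],r['tcp_rot'],r['qpos'])
print('expected px grip',proj('w10',(.4115,-.2824,.04)),'origin',proj('w10',(.4533,-.3061,.012)))
# black tab & clip mask near there
g=cv2.cvtColor(s['color'],cv2.COLOR_RGB2GRAY)
print(g[210:320:6,220:345:5])
E
```

```text
time_s: 28.25
position: [0.5365, -0.1783, 0.2013]
tcp_rot: [1.0, 0.0, 0.006, 0.003]
ft_force: [0.4, -0.2, -0.0]
grip_width: 0.043
grip_force: 0.0
time_s: 29.45
position: [0.4112, -0.2823, 0.1933]
tcp_rot: [0.967, -0.256, -0.0, -0.0]
ft_force: [0.3, -0.2, 0.5]
grip_width: 0.0425
grip_force: 0.0
time_s: 29.65
position: [0.4113, -0.2824, 0.1933]
tcp_rot: [0.967, -0.254, -0.0, -0.0]
ft_force: [0.1, -0.4, 0.0]
grip_width: 0.0429
grip_force: 0.0
[ 0.41137111 -0.28242389  0.19335197] [ 9.67183799e-01 -2.54077707e-01 -1.19373860e-04 -6.63770895e-05] [-7.09270012e-01 -1.77940973e-01  2.03466984e+00  1.56784010e-05
  1.28513655e+00  1.37530989e+00]
expected px grip [278.2 196.9] origin [278.4 136.3]
[[144 119 139 169 180 179 179 178 179 180 147 100  86  85 181 179 179 178
  180 178 182 182 180 176 176]
 [144 175 180 182 180 180 181 183 181 182 152  96  87  83 177 180 182 180
  176 174 177 174 176 177 174]
 [182 184 181 180 183 182 184 182 180 181 177 178 180 181 182 181 174 175
  177 177 178 178 173 174 173]
 [180 183 181 183 185 186 184 183 180 180 181 181 180 177 177 177 178 177
  181 176 17
[... 894 characters left out ...]
73 167 165 168 164 162 164 165 163 167
  168 170 171 144  50  52 107]
 [ 76  55  54 154 173 168 116 150 158 161 161 166 164 163 162 165 170 174
  171 170 168 102  50  49  82]
 [ 59  54  51 145 168 160 148 114 161 165 165 163 165 169 170 173 170 172
  169 171 169  92  51  49  51]
 [ 50  50  52 139 159 161 164 149 121 165 167 171 172 171 172 169 172 170
  170 171 168 126  51  48  46]
 [ 55  52  51 157 164 163 161 165 138 135 172 175 170 168 170 170 171 171
  173 173 174 167  50  44  47]
 [ 48  48  50 162 163 166 168 173 173 129 144 169 172 172 171 171 171 173
  173 166 155 119  54  43  48]
 [ 46  47  90 166 172 172 171 171 170 166 118 157 172 172 171 167 162 164
  137 114 136 160  61  39  41]]
```

Run:
```python
from h import *
c=load('w10')['c'].astype(int)
hsv=cv2.cvtColor(c.astype(np.uint8),cv2.COLOR_RGB2HSV)
for v in range(108,224,6):
    sat=hsv[v,240:320:3,1]; print(v,' '.join(f'{int(s):3d}' for s in hsv[v,240:320:3,2]),'|',' '.join(f'{int(s)//26}' for s in sat))
R=lambda x,y,z:np.array([.4533+.8704*x+.4924*y,-.3061-.4924*x+.8704*y,z])
for n,p in dict(rear=(-.068,0,.04),noseL=(.010,.0125,.012),noseR=(.010,-.0125,.012),tipL=(.015,.018,.012),tipR=(.015,-.018,.012),spL=(-.027,.018,.012),spR=(-.027,-.018,.012)).items(): print(n,proj('w10',R(*p)))
```

```text
108 196 196 199 196 196 200 199 202 201 203 197 201 199 201 201 203 204 207 207 210 209 212 208 209 204 202 198 | 5 5 5 5 5 5 5 5 5 5 5 5 5 5 5 5 5 5 5 5 5 5 5 5 5 5 5
114 197 199 199 204 202 201 198 193 166 174 185 203 202 206 207 209 210 211 176 172 192 209 200 195 190 189 191 | 5 5 5 5 5 5 5 5 5 5 5 5 5 5 5 5 5 5 5 5 5 5 5 5 5 5 5
120 202 200 200 201 203 200 188 152 145 132 128 167 208 209 212 207 197 196 179 150 153 190 190 189 190 185 182 | 5 5 5 5 5 5 3 2 2 4 4 5 5 5 5 5 4 1 1 2 5 5 5 5 5 5 5
126 202 200 197 205 205 212 240 242 244 234 192 208 209 209 207 216 242 252 254 224 144 189 188 186 184 183 182 | 5 5 5 5 5 4 0 0 0 0 4 5 5 5 5 2 0 0 0 1 5 5 5 5 5 5 5
132 202 201 203 205 208 214 242 245 233 171 195 202 200 193 192 192 212 245 245 203 148 177 184 187 185 186 188 | 5 5 5 5 5 4 0 0 0 2 5 5 5 5 5 5 2 0 0 1 4 5 5 5 5 5 5
138 208 210 211 213 211 213 241 242 183 132 184 191 188 188 188 187 188 228 239 203 138 185 185 189 189 190 186 | 5 5 5 5 5 4 0 0 1 4 5 5 5 5 5 5 5 1 0 1 4 5 5 5 5 5 5
144 215 212 206 208 203 200 237 243 198 132 163 139 156 148 144 143 165 221 239 212 132 188 
[... 1692 characters left out ...]
229 229 | 5 5 5 5 5 5 5 5 5 5 4 2 2 2 2 4 5 5 5 5 5 5 5 5 5 5 5
210 228 227 228 229 228 227 227 228 230 231 188 110 106  98  91 103 224 227 228 228 228 228 229 230 229 227 229 | 5 5 5 5 5 5 5 5 5 5 5 2 2 2 2 4 5 5 5 5 5 5 5 5 5 5 5
216 229 229 227 230 230 232 232 231 232 232 195 106 106  97  94 101 222 231 227 228 230 229 227 227 226 225 225 | 5 5 5 5 5 5 5 5 5 5 5 2 2 2 2 4 5 5 5 5 5 5 5 5 5 5 5
222 231 231 231 232 233 232 232 230 231 231 227 227 227 228 228 229 229 230 229 228 225 225 225 225 226 227 229 | 5 5 5 5 5 5 5 5 5 5 5 5 5 5 5 5 5 5 5 5 5 5 5 5 5 5 5
rear [278.3 218.9]
noseL [264.2 124.8]
noseR [292.6 124.8]
tipL [257.8 118.9]
tipR [298.9 118.9]
spL [258.7 166.4]
spR [298.1 166.5]
```

Clip 2's pose matches the prediction to about a pixel (rear 219, edges 257/298). Descend and grip.

```bash
python3 -m handwheel '[[[0.5,0,0,0.13,0],[0.5,0,0,0.13,0],[0.5,0,0,0.13,0],[0.5,0,0,0.1,0],[0.5,0,0,0.05,0],[0.5,0,0,0.02,0],[0.5,0,0,0,0],[0.5,0,0,0,0]]]'; python3 -m handwheel '[[[0,0,0,0,0],[0,0,0,0,0],[0,0,0,0,0],[0,0,0,0,0],[0,0,0,0,0],[0,0,0,0,0],[0,0,0,0,0],[0,0,0,0,0],[0,0,0,0,0],[0,0,0,0,0]]]' 90;  python3 -m handwheel '[[[0,0,0,-0.15,0],[0,0,0,-0.15,0],[0,0,0,0,-0.922],[0,0,0,0,-0.922],[0,0,0,0,-0.922],[0,0,0,0,-0.922],[0,0,0,0,-0.922],[0,0,0,0,-0.922],[0,0,0,0,-0.922],[0,0,0,0,-0.922],[0,0,0,0,0],[0,0,0,0,0]]]'
```

```text
time_s: 30.5
position: [0.4122, -0.2832, 0.0266]
tcp_rot: [0.967, -0.254, 0.001, 0.0]
ft_force: [-0.9, -0.1, -0.3]
grip_width: 0.0429
grip_force: 0.0
time_s: 31.5
position: [0.4124, -0.2833, 0.0269]
tcp_rot: [0.967, -0.255, 0.001, 0.0]
ft_force: [-0.2, 0.5, 6.5]
grip_width: 0.0126
grip_force: 89.2
time_s: 32.7
position: [0.4113, -0.2824, 0.1152]
tcp_rot: [1.0, -0.001, -0.0, -0.0]
ft_force: [-0.5, -0.2, -0.5]
grip_width: 0.0127
grip_force: 88.2
```

```bash
python3 -m handwheel '[[[0,0.1203,0.0275,0,0],[0,0.1203,0.0275,0,0],[0,0,0,0,0],[0,0,0,0.08,0],[0,0,0,0.075,0],[0,0,0,0,0],[0,0,0,0,0],[0,0,0,0,0]]]'
python3 - <<'E'
from h import *
s=snap('wrist','w11'); r=ctrl.read_state();print(r['position'],r['tcp_rot'],r['ft_force'])
c=s['color'];a=load('w8')['c']
def m(x0,y0,x1,y1,pad=14):
    t=a[y0:y1,x0:x1];ya=max(0,y0-pad);xa=max(0,x0-pad);R=cv2.matchTemplate(c[ya:y1+pad,xa:x1+pad],t,cv2.TM_CCOEFF_NORMED);_,v,_,p=cv2.minMaxLoc(R);return p[0]+xa-x0,p[1]+ya-y0,round(v,3)
print('clip',m(230,136,332,245),'nose',m(230,136,332,170),'cap',m(225,0,330,78))
cv2.imwrite('pics/w11b.png',cv2.resize(c[:,:,::-1],(800,600)))
hsv=cv2.cvtColor(c,cv2.COLOR_RGB2HSV)
for v in (15,22,30,60,68,71,74,140,143,146,150,190,200,240): print(v,' '.join(f'{int(x)}' for x in hsv[v,230:335:3,2]),'|',''.join(f'{int(s)//26}' for s in hsv[v,230:335:3,1]))
E
```

```text
time_s: 33.5
position: [0.4839, -0.2994, 0.0701]
tcp_rot: [1.0, -0.0, 0.0, 0.0]
ft_force: [-0.4, 1.7, 0.1]
grip_width: 0.0121
grip_force: 88.4
[ 0.48403778 -0.29946805  0.07024243] [ 9.99999644e-01 -9.22110806e-05  6.33946848e-04  5.49517185e-04] [ 0.29520775  0.45791941 -1.51467287]
clip (0, 3, 0.875) nose (1, 4, 0.842) cap (-5, 1, 0.98)
15 254 241 245 245 244 244 244 243 241 242 242 243 242 240 241 240 240 240 240 238 237 236 238 238 236 236 232 210 187 197 193 194 195 196 193 | 51000000000000000000000000015555555
22 249 242 242 243 242 242 241 240 241 240 239 240 240 239 239 238 238 238 238 238 237 236 237 237 236 236 233 217 184 194 195 192 195 193 193 | 30000000000000000000000000014555556
30 253 243 246 246 247 245 245 244 245 245 244 245 243 244 242 243 242 242 241 241 240 240 240 239 240 238 234 199 192 193 194 196 194 193 193 | 51000000000000000000000000015555566
60 254 254 254 254 254 251 238 248 248 246 245 243 243 242 242 240 240 239 240 238 234 225 176 147 192 197 200 197 217 219 219 249 253 253 253 | 55555410000000000000011355556665555
68 254 254 254 254 254 254 254 254 
[... 1081 characters left out ...]
 251 251 245 237 167 163 183 182 186 185 186 213 253 226 133 130 135 153 188 236 241 253 252 241 238 232 199 197 199 | 11100000001212455655333210000001455
190 215 215 216 234 240 240 239 233 158 212 211 213 213 214 211 213 213 214 215 212 202 166 173 175 152 137 202 233 233 233 232 157 127 127 131 | 55510000255555555555545443100002444
200 211 210 213 229 239 238 237 233 147 166 166 165 166 164 167 167 166 166 167 166 163 164 164 166 142 128 205 233 232 232 226 137 125 126 124 | 55510000233333333333333332000003444
240 192 196 195 197 212 165 150 151 150 148 148 147 134 135 130 131 134 130 132 131 131 130 143 144 145 139 135 132 136 129 115 117 115 117 116 | 55553112211111111000001111111144444
```

Run:
```python
from h import *
print('cap edge',at('w11',277,72.7,.073),at('w11',230,22,.073),at('w11',311,22,.073), 'w8 edge',at('w8',277.5,70.5,.073))
for z in (.0535,.055): print('noses tip',at('w11',245,146.5,z),at('w11',317,146.5,z),'edges',at('w11',238,170,z),at('w11',323,170,z),at('w11',238,195,z),at('w11',323,195,z))
```

```text
cap edge [ 0.5712 -0.2995  0.073 ] [ 0.5866 -0.2842  0.073 ] [ 0.5866 -0.3107  0.073 ] w8 edge [ 0.5652 -0.1782  0.073 ]
noses tip [ 0.5437 -0.2858  0.0535] [ 0.5437 -0.3162  0.0535] edges [ 0.5337 -0.2825  0.0535] [ 0.5337 -0.3191  0.0535] [ 0.5226 -0.2821  0.0535] [ 0.5225 -0.3195  0.0535]
noses tip [ 0.5439 -0.286   0.055 ] [ 0.5439 -0.316   0.055 ] edges [ 0.534  -0.2827  0.055 ] [ 0.5339 -0.3189  0.055 ] [ 0.523  -0.2823  0.055 ] [ 0.5229 -0.3193  0.055 ]
```

```bash
python3 -m handwheel '[[[0,0,-0.01,0.005,0],[0,0.05,0,0,0],[0,0.05,0,0,0],[0,0.01,0,0,0],[0,0.01,0,0,0],[0,0.01,0,0,0],[0,0.01,0,0,0],[0,0.01,0,0,0]]]'; python3 -m handwheel '[[[0,0.01,0,0,0],[0,0.01,0,0,0],[0,0.01,0,0,0],[0,0,0,0,0],[0,0,0,0,0]]]';python3 -m handwheel '[[[0,0.01,0,0,0],[0,0.002,0,0,0],[0,0,0,0,0],[0,0,0,0,0]]]'
python3 - <<'E'
from h import *
s=snap('wrist','w12'); r=ctrl.read_state();print(r['position'],r['ft_force'])
a=load('w9')['c'];c=s['color']
def m(x0,y0,x1,y1,pad=14):
    t=a[y0:y1,x0:x1];ya=max(0,y0-pad);xa=max(0,x0-pad);R=cv2.matchTemplate(c[ya:y1+pad,xa:x1+pad],t,cv2.TM_CCOEFF_NORMED);_,v,_,p=cv2.minMaxLoc(R);return p[0]+xa-x0,p[1]+ya-y0,round(v,3)
print('cap',m(240,148,322,228),'clip',m(232,135,330,175),'spine',m(236,215,326,250))
E
```

```text
time_s: 34.35
position: [0.5271, -0.2959, 0.0668]
tcp_rot: [1.0, 0.0, -0.002, -0.0]
ft_force: [-5.7, -0.9, 1.3]
grip_width: 0.0123
grip_force: 88.8
time_s: 34.85
position: [0.5387, -0.2963, 0.0679]
tcp_rot: [1.0, -0.0, 0.001, 0.0]
ft_force: [1.3, -0.8, -1.9]
grip_width: 0.0124
grip_force: 88.4
time_s: 35.25
position: [0.5412, -0.2959, 0.0673]
tcp_rot: [1.0, 0.0, -0.0, -0.0]
ft_force: [-0.0, 0.6, -0.9]
grip_width: 0.0127
grip_force: 88.3
[ 0.54117725 -0.29586219  0.06735769] [ 0.19798557 -0.5291439  -1.19329659]
cap (2, 3, 0.92) clip (2, 4, 0.976) spine (2, 2, 0.945)
```

The clip-to-cap offset matches clip 1 to within 1 px. Release, back off, and look once more.

```bash
python3 -m handwheel '[[[0,0,0,0.004,0],[0,0,0,0,0],[0.5,0,0,0,0],[0.5,0,0,0,0],[0.5,0,0,0,0],[0.5,0,0,0,0],[0.5,0,0,-0.05,0],[0.5,0,0,-0.14,0],[0.5,0,0,-0.14,0],[0.5,0,0,-0.14,0],[0.5,0,0,0,0]]]'; python3 -m handwheel '[[[0.5,-0.06,-0.13,0,0],[0.5,-0.06,-0.1,0,0],[0.5,-0.1,0,0,0],[0.5,0,0,0,0],[0.5,0,0,0,0]]]'
python3 - <<'E'
from h import *
s=snap('wrist','w13'); t=snap('side','s13'); 
a=cv2.resize(s['color'][:260,:,::-1],(800,371),interpolation=cv2.INTER_CUBIC); b=cv2.resize(t['color'][60:390,180:400,::-1],(153,229))
u=snap('top','t13')
b=cv2.resize(t['color'][235:380,230:400,::-1],(268,229),interpolation=cv2.INTER_CUBIC);c=cv2.resize(u['color'][165:295,100:440,::-1],(532,203),interpolation=cv2.INTER_CUBIC)
o=np.zeros((600,800,3),np.uint8);o[:371]=a;o[371:,:268]=b;o[371:574,268:]=c;cv2.imwrite('pics/m13.png',o)
E
```

```text
time_s: 36.4
position: [0.5448, -0.2983, 0.2174]
tcp_rot: [1.0, 0.0, 0.006, 0.004]
ft_force: [0.9, -0.5, 1.1]
grip_width: 0.0422
grip_force: 0.0
time_s: 36.9
position: [0.4753, -0.2271, 0.2079]
tcp_rot: [1.0, -0.0, 0.001, 0.0]
ft_force: [0.1, 0.1, 0.6]
grip_width: 0.0429
grip_force: 0.0
```

View pics/m13.png

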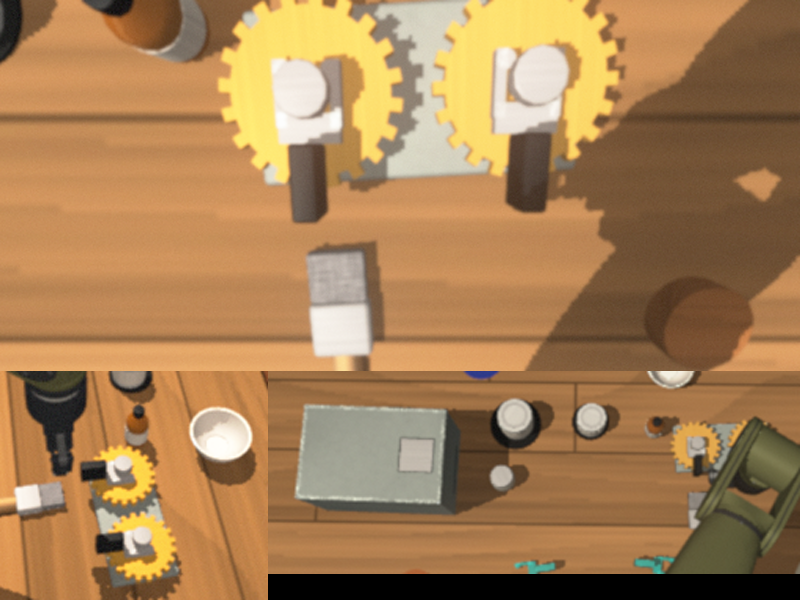

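Both clips sit home on their gears, the flap is shut, and the tins look to be on their pads at mosaic (516,417) and (592,418). I'll check numerically that neither was knocked.

Run:
```python
from h import *
c=load('t13')['c']; g=cv2.GaussianBlur(cv2.cvtColor(c,cv2.COLOR_RGB2GRAY),(3,3),0)
for n,p,z,r in (('large',(.630,.1985),.082,.035),('small',(.636,.040),.062,.03)):
    u,v=proj('t13',(*p,z)).astype(int); R=np.hypot(*(proj('t13',(p[0]+r,p[1],z))-proj('t13',(*p,z))))
    m=(g>150).astype(np.uint8); k=np.zeros_like(m);k[v-22:v+23,u-22:u+23]=1
    N,l,s,ce=cv2.connectedComponentsWithStats(m*k);i=1+s[1:,4].argmax();print(n,(u,v),R,s[i],at('t13',*ce[i],z))
```

```text
large (np.int64(255), np.int64(193)) 10.604244433244638 [247 182  21  23 358] [0.6305 0.1946 0.082 ]
small (np.int64(305), np.int64(193)) 9.0 [298 185  18  19 268] [0.6328 0.0368 0.062 ]
```

```bash
python3 -c "
from cell import ctrl
print(ctrl.close_job())"
```

```text
the job is handed in; nothing more can be done
None
```

The job is handed in: the one used tin is in the chest with the flap shut, both paint tins stand on their own pads, and both clips are snapped home on the spindles, all by about 37 s of the 210 s; no verdict was returned.

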